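# Lay out the coat-repair pieces on the crowded board and book the job

### The arm

A 6-joint arm with a two-finger parallel gripper is mounted at the origin on the work surface. World frame = base frame: x ahead of the robot, y to its left, z up, the work surface at z = 0. Lengths are in mm, angles in rad, forces in N, time in s.
With the tool pointing down it reaches from about 300 to 775 mm from the base axis. Payload 14.6 kg.
Tool frame: the origin (TCP) lies between the finger pads; the fingertips stand 17 mm ahead of it and the grasp point (between the pads) lies 2 mm behind it (manip.tip_reach is the distance from the TCP to the fingertips, in mm); z points along the fingers, y is the line along which they close (so a half turn about z gives the same grasp; the last joint's range is limited). The gripper opens to 94 mm and grips with 3 to 60 N. Pads are 16 mm wide; open, the fingers measure 119 mm over their backs; the gripper's body (75 mm by 177 mm) begins 78 mm behind the grasp point.
Start: joints at [-1.298, 0.3, 1.521, -0, 1.321, -0.067], TCP at [183.307, -518.544, 186.846] pointing down, gripper open.
Joint ranges: [-3.03, 3.03], [-0.79, 2.21], [0.23, 2.52], [-1.04, 4.18], [0, 3.07], [-2.55, 2.55]. Speed limits (rad/s): [2.22, 2.22, 2.57, 3.14, 3.14, 3.14].

### API

Orientations are given as [roll, pitch, yaw] about the fixed x, y, z axes, in that order (R = Rz(yaw) Ry(pitch) Rx(roll)).
In Python, from cell import manip, viewer gives the robot as it stands.
- The arm moves only by the tool apply_moves, never from a script. Its argument "moves" is a list of rows, each a list of 3 entries, a list of its own where there are three numbers: the shift along the tool's x, y, z each as a share of 0.25 m, from -1 to 1, then the turn, a rotation vector about the tool's x, y, z each as a share of pi rad, from -1 to 1, then the closure, from 0 (fully open) to 1 (shut). In form: [[[dx, dy, dz], [wx, wy, wz], grip], ...]. A call has 1 to 12 rows; each row is the pose to reach, as a shift and turn from the pose commanded when the call began, along the tool's axes at that moment, turning the shorter way round; what a row does not reach only later rows make up. A row lasts 1/12 s, in which the tool goes at most 41.7 mm and 7.16 degrees, less where a joint would pass 70% of its speed; a pose out of reach is approached as far as the arm can. A call with a number of a shift or a turn outside -1 to 1 is refused whole. A call with a gripper value outside its range is refused whole. The fingers move at their own pace and stop on an object; "squeeze" is the grip in N (left out, the last holds). Time passes only in rows, so rows that repeat a pose let the fingers close. It gives the time, the measured TCP pose, the force, the opening and the grip force at its end, in the units of the state.
- manip.read_state(): the state, without advancing time (a new reading comes with each control period).
- viewer.camera(name): name is "scene" or "top"; returns the picture (420x560x3 uint8, blue, green, red); there is no depth.
- viewer.camera_info(name): a dict with "camera_matrix" (3x3 intrinsics, pixels), "R" (3x3) and "t" (3): a world point X has camera coordinates R X + t. Camera axes: x right, y down, z forward; pixel columns grow to the right and rows downward; lengths in mm; the calibration is good to about 2 mm. A picture is of the moment at which its call begins. camera_info takes no time and is no camera call.
- manip.sign_off(): hands the job in; it is judged then, once.
The state is a dict: "clock": time; "joints": joint angles; "qd": joint speeds; "effort": joint torques, N m; "eef_pos": TCP position; "eef_rot": TCP orientation; "wrist_force": force on the tool from outside, world axes, zero at the start; "moment": the same for the moment, N m; "finger_gap": finger opening in mm; "finger_force": force on a finger pad.
Only numpy, scipy, OpenCV 4.12 (cv2) and the standard library are available. Lean on these libraries where they do the work, as an engineer would, in place of code of your own. Each camera call takes 0.05 s, during which the arm holds its last target. There are 200 camera calls.

### The job

Lay every button box, buckle and toggle waiting on the cork mat flat on the oak repair board, each in a free spot of its own where it touches no other thing, without shifting the weights, pin dish and bobbin box that stand there. When all are laid out, book the job: pull the job counter's sprung knob right out to its stop, hold it there for about a second, and let it run fully home.

Things in the scene. Friction and masses are not known exactly. Their poses are not given: they have to be found in the camera images.
- board: bare oak repair board, fixed, 250 (its x) x 340 (its y) x 12 mm thick, with three of four possible heavy things (weights, dish, bobbin box) standing on it, the other absent. Origin: centre of its underside; z up, so its top is 12 mm above the origin
- mat: cork mat, fixed, 220 (x) x 300 (y) x 4 mm thick, on which the pieces wait. Origin: centre of its underside
- btnbox0_c (a point): kraft-card button box, 70 x 42 x 28 mm high, a pearl button stuck on its lid; may be absent. This point: its centre, half-way up; x along its length, z up.
- btnbox1_c (a point): kraft-card button box, 70 x 42 x 28 mm high, a pearl button stuck on its lid; may be absent. This point: its centre, half-way up; x along its length, z up.
- btnbox2_c (a point): kraft-card button box, 70 x 42 x 28 mm high, a pearl button stuck on its lid; may be absent. This point: its centre, half-way up; x along its length, z up.
- btnbox3_c (a point): kraft-card button box, 70 x 42 x 28 mm high, a pearl button stuck on its lid; may be absent. This point: its centre, half-way up; x along its length, z up.
- buckle_c (a point): nickel coat-belt buckle, an open rectangular frame 68 (x) x 46 (y) x 12 mm thick lying flat; may be absent. This point: its centre, half-way up; x along its length, z up.
- toggle_c (a point): walnut duffle toggle, a barrel 64 mm long (x), 20 mm high and 18 mm wide, that does not roll; may be absent. This point: its centre, half-way up; x along its length, z up.
- weight0: round dark steel pattern weight, 60 mm across, 31 mm high, about 0.6 kg, on the board. Origin: centre of its underside
- weight1: second pattern weight, the same; one of the four things on the board is absent
- pindish: round grey pin dish, 70 mm across, 25 mm high with its pins, about 0.6 kg, on the board. Origin: centre of its underside
- bobbinbox: tin box full of bobbins, 60 (x) x 90 (y) mm, 42 mm high to the top of the bobbins, about 0.9 kg, on the board; its lid is propped upright along the +x side (3 mm thick, centred 31.5 mm from the origin in x) and rises to 85 mm. Origin: centre of its underside
- counter: grey job counter fixed to the bench, 90 (x) x 80 (y) x 90 mm high. Origin: at bench level, in the middle of its front face, which looks along its own -x
- knob (a point): grip of the counter's black pull knob, 22 mm wide and 22 mm high, 30 mm long along the counter's x, with a 34 mm square flange at its outer end (15 to 21 mm in front of this point). This point: middle of the grip, 60 mm above the bench, 35 mm in front of the counter's face when home. Pinch it from above, the fingers closing along the counter's y
- plunger (a joint): how far the knob is pulled out along the counter's -x, in m: 0 home, 0.040 at its stop. A spring pulls it back, with about 2 N at home and 6.5 N at the stop; it runs home by itself when released

How it is judged (in metres and radians):
On the way, in this order (a step that is already met when the one before it is completed fails the run):
1. every piece lies flat on the board, released and touching nothing else on it (z of btnbox0_c in the frame of board between 0.021 and 0.03 m and x of btnbox0_c in the frame of board between -0.117 and 0.117 m and y of btnbox0_c in the frame of board between -0.162 and 0.162 m and contact force between btnbox0 and btnbox1 below 0.02 N and contact force between each of btnbox0, btnbox1 and btnbox2 below 0.02 N and contact force between each of btnbox0, btnbox1, btnbox2 and btnbox3 below 0.02 N and contact force between each of btnbox0, btnbox1, btnbox2, btnbox3 and buckle below 0.02 N and contact force between each of btnbox0, btnbox1, btnbox2, btnbox3, buckle and toggle below 0.02 N and contact force between each of btnbox0, btnbox1, btnbox2, btnbox3, buckle, toggle and weight0 below 0.02 N and contact force between each of btnbox0, btnbox1, btnbox2, btnbox3, buckle, toggle and weight1 below 0.02 N and contact force between each of btnbox0, btnbox1, btnbox2, btnbox3, buckle, toggle and pindish below 0.02 N and contact force between each of btnbox0, btnbox1, btnbox2, btnbox3, buckle, toggle and bobbinbox below 0.02 N and contact force between each of btnbox0, btnbox1, btnbox2, btnbox3, buckle, toggle and the fingers below 0.02 N and linear speed of each of btnbox0, btnbox1, btnbox2, btnbox3, buckle, toggle below 0.02 m/s and z of btnbox1_c in the frame of board between 0.021 and 0.03 m and x of btnbox1_c in the frame of board between -0.117 and 0.117 m and y of btnbox1_c in the frame of board between -0.162 and 0.162 m and z of btnbox2_c in the frame of board between 0.021 and 0.03 m and x of btnbox2_c in the frame of board between -0.117 and 0.117 m and y of btnbox2_c in the frame of board between -0.162 and 0.162 m and z of btnbox3_c in the frame of board between 0.021 and 0.03 m and x of btnbox3_c in the frame of board between -0.117 and 0.117 m and y of btnbox3_c in the frame of board between -0.162 and 0.162 m and z of buckle_c in the frame of board between 0.013 and 0.022 m and x of buckle_c in the frame of board between -0.117 and 0.117 m and y of buckle_c in the frame of board between -0.162 and 0.162 m and z of toggle_c in the frame of board between 0.017 and 0.026 m and x of toggle_c in the frame of board between -0.117 and 0.117 m and y of toggle_c in the frame of board between -0.162 and 0.162 m), for 0.2 s.
2. the knob is pulled out to its stop (over 36 of 40 mm) and held there for 0.8 s (value of joint plunger above 0.036 m), for 0.8 s.
3. the knob has run home (value of joint plunger below 0.003 m), for 0.2 s.
At the end, for the whole second after the job is handed in: Every piece present lies flat on the board (height within 4 mm, centre 8 mm or more inside its edge), at rest, released, touching no other piece and none of the things that stand there; those are within 12 mm of their start; the knob is home within 3 mm (all of step 1 and value of joint plunger below 0.003 m and not (distance of weight0 from where it was at the start of the episode above 0.012 m) and not (distance of weight1 from where it was at the start of the episode above 0.012 m) and not (distance of pindish from where it was at the start of the episode above 0.012 m) and not (distance of bobbinbox from where it was at the start of the episode above 0.012 m)).
It fails at once if a weight, the pin dish or the bobbin box is shifted by more than 12 mm (distance of any of weight0, weight1, pindish, bobbinbox from where it was at the start of the episode above 0.012 m).
Of weight0, weight1, pindish, bobbinbox only 3 to 3 are there at a start; the rules pass over those that are not, and their reading is None.
Of btnbox0, btnbox1, btnbox2, btnbox3, buckle, toggle only 4 to 6 are there at a start; the rules pass over those that are not, and their reading is None.
At some moment in a run one of btnbox0, btnbox1, btnbox2, btnbox3, buckle, toggle may be knocked a few centimetres aside while the robot is not near it.
Once in a run the grip may slacken for a moment while it holds something.
It also fails if it takes over 210 s, if anything falls off the work surface, if the arm or the gripper's body presses on something with over 40 N, if the wrist force passes 120 N, or if a joint passes its speed limit or range.

## Working session

There is one attempt and no reset: what is moved stays moved. The work goes in short steps, Python scripts to look and compute and a tool call to move; the robot and the scene stay as the last step left them, time stands still between calls to the robot, and variables do not carry over. Pictures are saved under pics/ and viewed, at most 14 in all, crops included, and the job is handed in when it is done.

Besides the shell and the picture viewer there is one more tool, called as a command line: name --argument value ..., lists and objects as JSON in quotes. apply_moves: Moves the arm, as the interface text tells. Shift numbers are shares of 0.25 m and turn numbers shares of pi rad, none past 1 either way. Its arguments: {"type":"object","properties":{"moves":{"type":"array"},"squeeze":{"type":"number"}},"required":["moves"]}

```bash
mkdir -p pics; python3 - <<'E'
from cell import manip, viewer
import cv2
for n in("top","scene"):
    cv2.imwrite(f"pics/{n}0.png",viewer.camera(n)); i=viewer.camera_info(n); print(n,i)
print(manip.read_state())
E
```

```text
top {'camera_matrix': array([[498.24605569,   0.        , 283.51255892],
       [  0.        , 498.24605569, 209.7655861 ],
       [  0.        ,   0.        ,   1.        ]]), 'R': array([[-0.01683081, -0.9996779 , -0.01899538],
       [-0.98201686,  0.02010043, -0.18772014],
       [ 0.18804149,  0.0154943 , -0.98203886]]), 't': array([   8.22933441,  535.34796671, 1052.58228393])}
scene {'camera_matrix': array([[421.46825112,   0.        , 276.31928868],
       [  0.        , 421.46825112, 202.38466136],
       [  0.        ,   0.        ,   1.        ]]), 'R': array([[ 0.30350835,  0.95268313, -0.01665965],
       [ 0.53085232, -0.18358812, -0.82733985],
       [-0.79125123,  0.24226074, -0.56145457]]), 't': array([-148.7480529 , -244.67405566, 1650.86320105])}
{'clock': 0.1, 'joints': array([-1.29758350e+00,  3.00398753e-01,  1.52151295e+00, -3.17485027e-06,
        1.32070982e+00, -6.66037929e-02]), 'qd': array([-0.00073869, -0.00046819, -0.00237961, -0.00058624,  0.00027999,
       -0.00176272]), 'effort': array([ 9.18320220e-04, -5.32643759e+01, -3.53284085e+01,  7.08856224e-02,
        2.34815438e-02, -6.51190044e-05]), 'eef_pos': array([ 183.24823993, -518.30443203,  186.35485012]), 'eef_rot': array([-3.14056587e+00, -6.54071509e-05,  3.39817373e-01]), 'wrist_force': array([-1.14824107,  0.06834494, -0.34737667]), 'moment': array([-0.04965224, -0.02861165, -0.02163415]), 'finger_force': 0.0, 'finger_gap': 94.1027336270634}
```

View pics/top0.png

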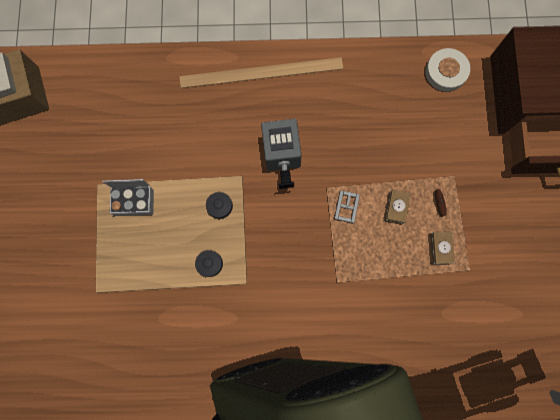

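View pics/scene0.png

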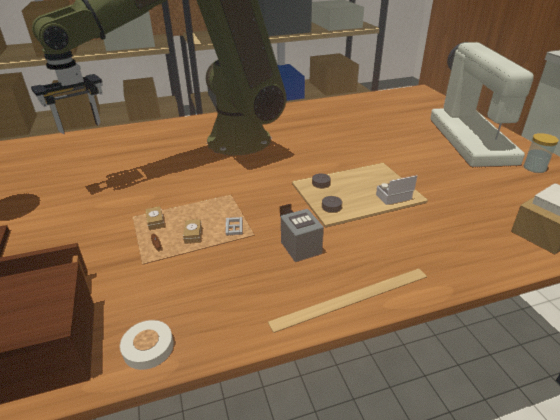

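Four pieces are waiting on the mat: a buckle at px (347,207), boxes at (398,207) and (442,248), and a toggle at (440,202). The board holds the bobbin box (130,200) and weights at (219,205) and (209,263). The counter is at (282,145) with its knob at (286,180). I'll crop in close.

```bash
cat > h.py <<'E'
import numpy as np, cv2
from cell import manip, viewer
def cast(px,z,cam="top"):
    i=viewer.camera_info(cam); K,R,t=[np.array(i[k],float) for k in("camera_matrix","R","t")]
    c=-R.T@t; d=R.T@np.linalg.inv(K)@np.array([px[0],px[1],1.0])
    return c+d*(z-c[2])/d[2]
def proj(X,cam="top"):
    i=viewer.camera_info(cam); p=i["camera_matrix"]@(i["R"]@np.array(X,float)+i["t"]); return p[:2]/p[2]
def crop(x0,x1,y0,y1,s,name,cam="top"):
    im=viewer.camera(cam)[y0:y1,x0:x1]
    cv2.imwrite("pics/"+name,cv2.resize(im,None,fx=s,fy=s,interpolation=cv2.INTER_CUBIC))
E
python3 - <<'E'
from h import *
crop(322,474,172,286,5,"mat.png"); crop(92,250,174,294,5,"board.png")
E
```

```text
(no output)
```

View pics/mat.png

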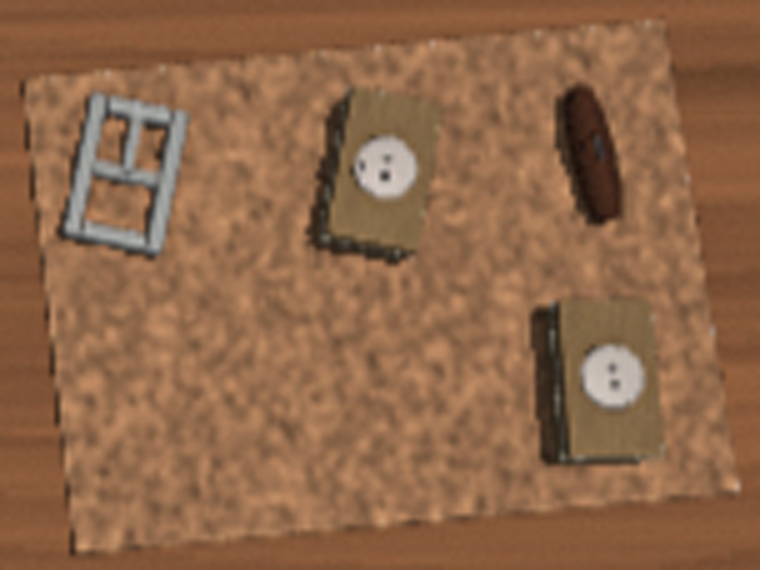

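View pics/board.png

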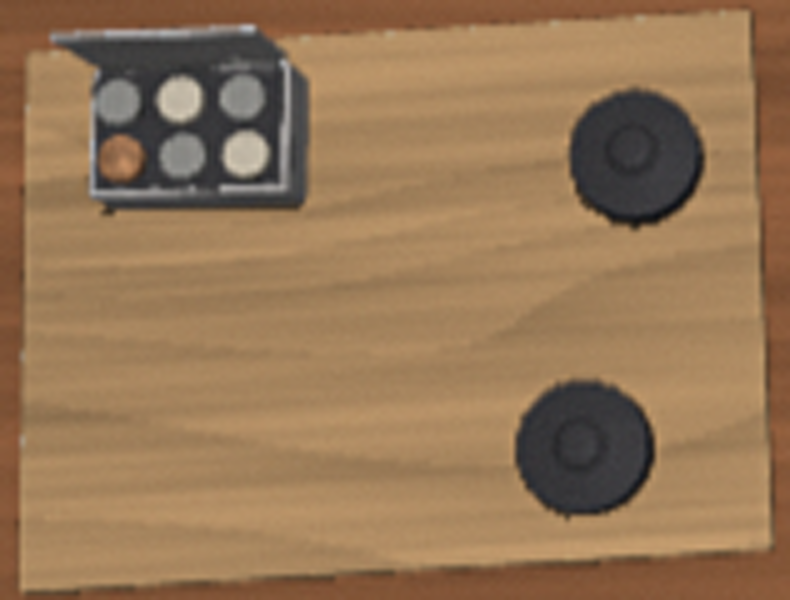

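The crops (5x, origins (322,172) and (92,174)) show the box lids, buckle frame and toggle clearly. The board's lower-left and middle are free, and the weights sit at crop (636,157) and (584,448). Next I'll measure with masks.

```bash
cat > meas.py <<'E'
from h import *
def blobs(im,mask,amin,z):
    out=[]
    for c in cv2.findContours(mask.astype(np.uint8),cv2.RETR_EXTERNAL,cv2.CHAIN_APPROX_NONE)[0]:
        if cv2.contourArea(c)<amin: continue
        P=np.array([cast(p[0],z)[:2] for p in c],np.float32)
        (cx,cy),(w,h),a=cv2.minAreaRect(P)
        if w<h: w,h,a=h,w,a+90
        out.append((np.round([c[:,0,0].mean(),c[:,0,1].mean()]),np.round([cx,cy,w,h,(a+90)%180-90],1)))
    return out
def pieces(box):
    x0,x1,y0,y1=box; im=viewer.camera("top").astype(int); m=np.zeros(im.shape[:2],bool); m[y0:y1,x0:x1]=1
    b,g,r=im[...,0],im[...,1],im[...,2]; sat=im.max(2)-im.min(2); v=im.max(2)
    return im,m,b,g,r,sat,v
def show(box,zb):
    im,m,b,g,r,sat,v=pieces(box)
    print("pearl",blobs(im,m&(v>165)&(sat<40),30,zb+30))
    print("grey",blobs(im,m&(v>95)&(sat<30),30,zb+12))
    print("brown",blobs(im,m&(v<110)&(sat>20)&(r>1.6*g),60,zb+12))
    hue=cv2.cvtColor(im.astype(np.uint8),cv2.COLOR_BGR2HSV)[...,0]
    print("lid",blobs(im,cv2.morphologyEx((m&(hue>14)&(hue<24)&(v>85)).astype(np.uint8),cv2.MORPH_OPEN,np.ones((3,3))),150,zb+28))
E
python3 - <<'E'
from meas import *
im=viewer.camera("top"); hsv=cv2.cvtColor(im,cv2.COLOR_BGR2HSV)
for p in [(398,192),(442,235),(440,202),(347,195),(370,250),(232,240)]: print(p,im[p[1],p[0]],hsv[p[1],p[0]])
show((324,470,174,284),4)
# board & mat corners
for n,z,o,C in (("mat",4,(322,172),[(22,80),(662,20),(738,490),(76,552)]),("board",12,(92,174),[(26,54),(750,10),(772,548),(22,592)])):
    P=np.array([cast((o[0]+(x-2)/5,o[1]+(y-2)/5),z)[:2] for x,y in C],np.float32); print(n,P.round(),cv2.minAreaRect(P))
m=((hsv[...,2]<75)).astype(np.uint8); m[:174]=0;m[294:]=0;m[:,250:]=0;m[:,:180]=0
print("weights",blobs(im,m,60,31))
# counter
m=((hsv[...,1]<60)&(hsv[...,2]<110)).astype(np.uint8); m[:115]=0;m[195:]=0;m[:,:255]=0;m[:,310:]=0
print("counter",blobs(im,m,40,90))
b=(92,174)
print("bobbin base front corners",[cast((b[0]+x/5,b[1]+y/5),z).round() for x,y,z in((92,192,42),(285,190,42),(95,95,42),(285,65,42),(305,208,12))])
crop(250,315,110,195,7,"cnt.png")
E
```

```text
(398, 192) [ 71 104 129] [ 17 115 129]
(442, 235) [ 73 105 132] [ 16 114 132]
(440, 202) [25 37 66] [  9 158  66]
(347, 195) [77 79 81] [15 13 81]
(370, 250) [ 83 117 163] [ 13 125 163]
(232, 240) [ 93 131 164] [ 16 110 164]
pearl [(array([444., 247.]), array([ 448.4, -354.3,   24.2,   24. ,   42. ])), (array([399., 205.]), array([ 544.2, -259.7,   24.8,   22.9,   88.8]))]
grey [(array([444., 247.]), array([ 450.4, -358.7,   26.1,   26.1,   42.5])), (array([398., 205.]), array([ 548.9, -263.6,   25.9,   25. ,   -3.3])), (array([346., 204.]), array([ 547.6, -146.1,   67.9,   45.2,  -13.2]))]
brown [(array([440., 202.]), array([ 552.1, -358.5,   58.5,   17.1,   11.3]))]
lid [(array([444., 247.]), array([ 447.2, -353.8,   69. ,   41.5,   -0.6])), (array([398., 205.]), array([ 543.7, -259.9,   70.1,   41.2,  -13.6]))]
mat [[ 595. -101.]
 [ 617. -399.]
 [ 399. -415.]
 [ 377. -118.]] ((497.0325622558594, -257.90887451171875), (218.52716064453125, 298.8924865722656), 4.283790111541748)
board [[612. 434.]
 [626.  95.]
 [378.  85.]
 [364. 422.]] ((494.7845458984375, 259.23297119140625), (248.43914794921875, 338.71844482421875), 2.334543466567993)
weights [(array([209., 263.]), array([422.1, 166.3,  57.3,  57.2,  44.8])), (array([219., 205.]), array([552.4, 145.2,  59.4,  58.4,  26.2]))]
counter [(array([282., 152.]), array([653.8,  -1.7, 152.9,  78.6,   5.5]))]
bobbin base front corners [array([539., 387.,  42.]), array([538., 300.,  42.]), array([584., 388.,  42.]), array([596., 302.,  42.]), array([535., 299.,  12.])]
```

View pics/cnt.png

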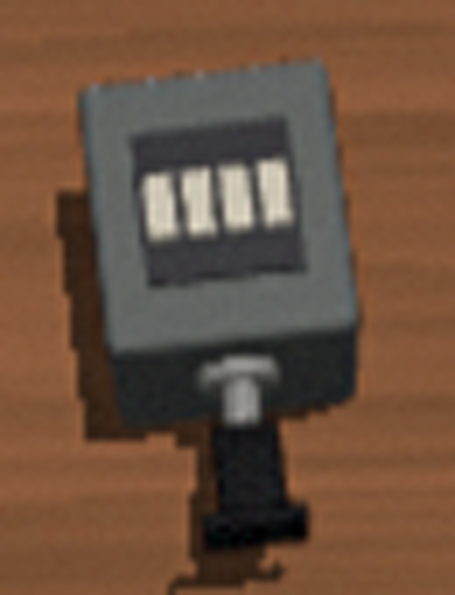

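```bash
cat > d.py <<'E'
import sys, numpy as np
from cell import manip
from scipy.spatial.transform import Rotation as Ro
# args: quadruples x y z yawdeg -> shares from the measured pose
s=manip.read_state(); p=np.array(s["eef_pos"]); R=Ro.from_euler("xyz",s["eef_rot"])
a=[float(v) for v in sys.argv[1:]]
print("t %.1f"%s["clock"],p.round(1),np.degrees(s["eef_rot"]).round(1),"gap %.1f"%s["finger_gap"])
for k in range(0,len(a),4):
    T=Ro.from_euler("xyz",[np.pi,0,np.radians(a[k+3])])
    print((R.inv().apply(np.array(a[k:k+3])-p)/250).round(4),((R.inv()*T).as_rotvec()/np.pi).round(4))
E
python3 d.py 447 -354 110 -0.6 447 -354 23 -0.6
```

```text
t 0.3 [ 183.3 -518.5  186.7] [-180.    -0.    19.5] gap 93.8
[ 1.2138 -0.2686  0.3068] [-1.000e-04  0.000e+00  1.115e-01]
[ 1.2138 -0.2685  0.6548] [-1.000e-04  0.000e+00  1.115e-01]
```

apply_moves --moves '[[[0.17,-0.04,0.04],[0,0,0.04],0.2],[[0.34,-0.08,0.08],[0,0,0.08],0.2],[[0.5,-0.12,0.12],[0,0,0.1115],0.2],[[0.66,-0.15,0.16],[0,0,0.1115],0.2],[[0.82,-0.18,0.2],[0,0,0.1115],0.2],[[0.95,-0.21,0.25],[0,0,0.1115],0.2],[[0.95,-0.21,0.25],[0,0,0.1115],0.2],[[0.95,-0.21,0.25],[0,0,0.1115],0.2]]'

```text
clock: 1.02
eef_pos: [391.3, -388.0, 123.2]
eef_rot: [-3.14, 0.001, -0.007]
wrist_force: [-0.0, -0.8, -1.4]
finger_gap: 75.2
finger_force: 0.0
```

```bash
python3 d.py 447 -354 110 -0.6 447 -354 23 -0.6;
```

```text
t 1.0 [ 391.3 -388.   123.2] [-1.799e+02  1.000e-01 -4.000e-01] gap 75.2
[ 0.222  -0.1375  0.0529] [-0.0005  0.0004  0.0011]
[ 0.2224 -0.137   0.4009] [-0.0005  0.0004  0.0011]
```

apply_moves --moves '[[[0.11,-0.07,0.05],[0,0,0],0.2],[[0.222,-0.137,0.1],[0,0,0],0.2],[[0.222,-0.137,0.2],[0,0,0],0.2],[[0.222,-0.137,0.3],[0,0,0],0.2],[[0.222,-0.137,0.36],[0,0,0],0.2],[[0.222,-0.137,0.401],[0,0,0],0.2],[[0.222,-0.137,0.401],[0,0,0],0.2],[[0.222,-0.137,0.401],[0,0,0],0.2]]'

```text
clock: 1.68
eef_pos: [445.3, -357.1, 24.7]
eef_rot: [3.141, -0.0, -0.011]
wrist_force: [-0.1, 0.6, 0.2]
finger_gap: 75.5
finger_force: 0.0
```

apply_moves --moves '[[[0,0,0],[0,0,0],1],[[0,0,0],[0,0,0],1],[[0,0,0],[0,0,0],1],[[0,0,0],[0,0,0],1],[[0,0,0],[0,0,0],1],[[0,0,0],[0,0,0],1],[[0,0,0],[0,0,0],1],[[0,0,0],[0,0,0],1]]' --squeeze 25

```text
clock: 2.35
eef_pos: [445.6, -356.2, 24.1]
eef_rot: [-3.142, 0.0, -0.01]
wrist_force: [1.1, -0.1, 0.4]
finger_gap: 25.1
finger_force: 0.0
```

```bash
python3 d.py 447 -354 140 0 450 385 140 2.3
```

```text
t 2.4 [ 445.6 -356.2   24.1] [-180.     0.    -0.6] gap 25.1
[ 0.0055 -0.0089 -0.4636] [-0.      0.     -0.0033]
[-0.0133 -2.9649 -0.4635] [-0.      0.     -0.0161]
```

```bash
python3 - <<'E'
from meas import *
show((324,470,174,284),4)
crop(322,474,172,286,5,"mat2.png")
E
```

```text
pearl [(array([398., 205.]), array([ 544.2, -260.7,   26.1,   25.2,  -48. ])), (array([355., 208.]), array([ 539.5, -162.2,   61.2,    4.8,  -13.5]))]
grey [(array([398., 205.]), array([ 548.9, -263.6,   25.9,   25. ,   -3.3])), (array([347., 206.]), array([ 547.4, -145.7,   67.8,   45.5,  -13.6]))]
brown [(array([440., 203.]), array([ 552. , -358.5,   58.7,   17.1,    8.1]))]
lid [(array([398., 206.]), array([ 543.7, -259.8,   70.7,   41.4,  -13.5]))]
```

View pics/mat2.png

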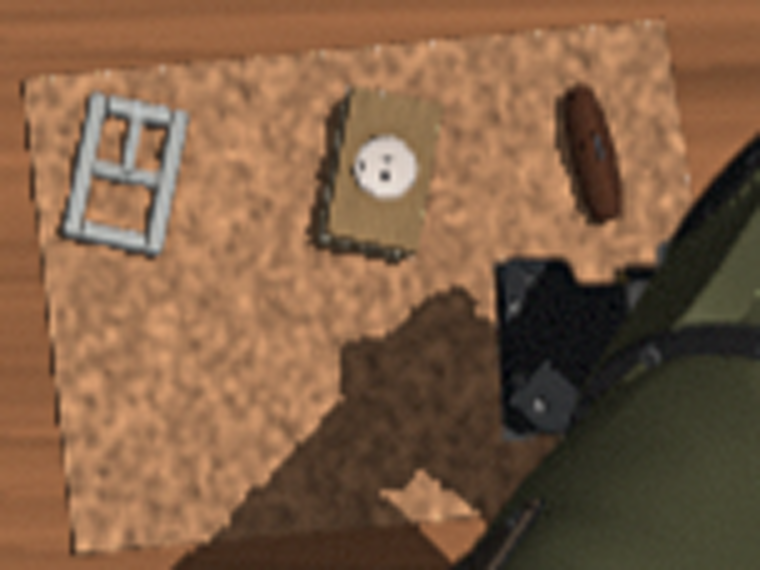

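The arm hides the box in this view. The gripper reads gap 25 mm, less than the box's 42 mm, so I'll check from the scene camera.

```bash
python3 - <<'E'
from h import *
print(proj((447,-354,18),"scene"), manip.read_state()["finger_gap"])
crop(90,260,130,260,4.6,"sc2.png","scene")
E
```

```text
[153.30397327 217.37084942] 17.09387447693554
```

View pics/sc2.png

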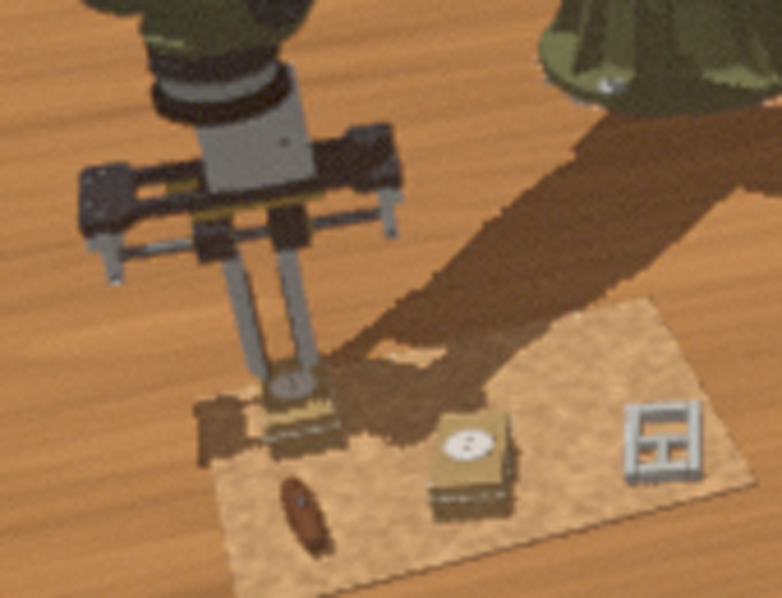

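```bash
python3 - <<'E'
from h import *
f=lambda x,y,z:cast((90+(x-2)/4.6,130+(y-2)/4.6),z,"scene").round()
print("pearl",f(293,384,33),"toggle",f(305,515,14),"boxB pearl",f(468,444,33),"buckle",f(665,443,16))
print("lid corners",f(265,405,32),f(330,393,32),f(340,440,4),f(272,450,4))
for X in((445,-356,7),(445,-356,60),(447,-354,33)): print(X,(proj(X,"scene")-[90,130])*4.6)
E
```

```text
pearl [ 448. -352.   33.] toggle [ 555. -356.   14.] boxB pearl [ 544. -258.   33.] buckle [ 558. -144.   16.]
lid corners [ 463. -369.   32.] [ 463. -331.   32.] [ 475. -330.    4.] [ 471. -371.    4.]
(445, -356, 7) [290.86774681 414.97588355]
(445, -356, 60) [275.12295787 344.92967625]
(447, -354, 33) [286.7970648  382.22291715]
```

```bash
python3 - <<'E'
from h import *
s=manip.read_state(); print(s["finger_gap"],s["finger_force"],s["eef_pos"],s["wrist_force"],s["joints"])
crop(125,185,170,240,8.5,"sc3.png","scene")
E
```

```text
12.89279123230637 0.0 [ 445.58303148 -356.22398279   24.07230376] [-0.57368153  0.20559226  0.6010278 ] [-7.38610172e-01  5.27390352e-01  1.60928139e+00 -6.15010460e-07
  1.00494907e+00  8.42658281e-01]
```

View pics/sc3.png

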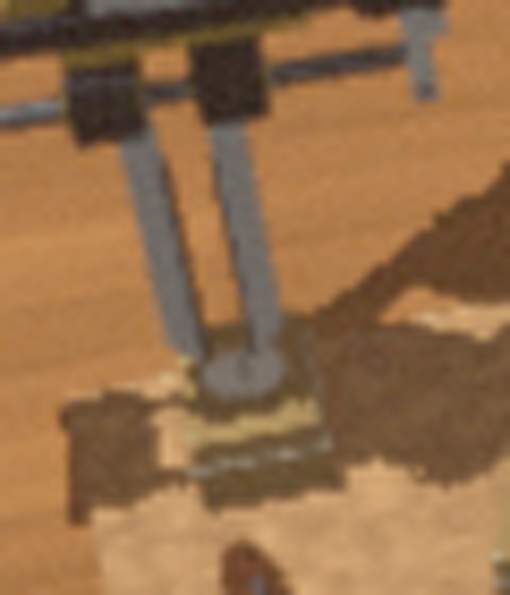

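```bash
python3 - <<'E'
from h import *
for z in(104,140): print(z,cast((322+497/5,172+260/5),z),cast((322+505/5,172+438/5),z))
for X in((445,-356,7),(445,-356,26),(445,-356,104),(445,-268,120),(445,-444,120),(482,-268,104),(408,-268,104)): print(X,proj(X,"scene"),(proj(X,"top")-[322,172])*5)
E
```

```text
104 [ 489.15292299 -289.31996834  104.        ] [ 415.08541542 -287.51455499  104.        ]
140 [ 483.51974764 -279.86942208  140.        ] [ 412.04018164 -278.12709042  140.        ]
(445, -356, 7) [153.23211887 220.2121486 ] [597.78162329 388.06213097]
(445, -356, 26) [152.02463797 214.84024695] [610.30896983 383.386132  ]
(445, -356, 104) [146.83369693 191.7465279 ] [666.4996734  362.41220342]
(445, -268, 120) [178.39871862 181.23857139] [461.82920375 361.83533077]
(445, -444, 120) [111.80106489 192.55414871] [896.90933648 353.58909007]
(482, -268, 104) [180.89247208 192.95446674] [446.75923352 277.97505212]
(408, -268, 104) [177.67301625 179.6696668 ] [458.48652748 456.15001578]
```

The fingers end above the lid, beside the pearl, with tips at about z≈37 by ray. So they passed over the box. I'll check the tip reach.

```bash
python3 - <<'E'
from h import *
print(manip.tip_reach,[a for a in dir(manip) if a[0]!="_"])
s=manip.read_state(); print(s["finger_gap"],s["eef_pos"],s["wrist_force"])
E
```

```text
17.0 ['Unreachable', 'read_state', 'sign_off', 'tip_reach']
9.576224883843153 [ 445.5925179  -356.22340213   24.08537888] [-0.49872228  0.5208142  -0.8604352 ]
```

apply_moves --moves '[[[0,0,-0.1],[0,0,0],0.3],[[0,0,-0.1],[0,0,0],0.3],[[0,0,-0.1],[0,0,0],0.3],[[0,0,-0.1],[0,0,0],0.3],[[0,0,-0.1],[0,0,0],0.3],[[0,0,-0.1],[0,0,0],0.3],[[0,0,-0.1],[0,0,0],0.3],[[0,0,-0.1],[0,0,0],0.3],[[0,0,-0.1],[0,0,0],0.3],[[0,0,-0.1],[0,0,0],0.3],[[0,0,-0.1],[0,0,0],0.3],[[0,0,-0.1],[0,0,0],0.3]]'

```text
clock: 3.55
eef_pos: [445.6, -356.2, 49.1]
eef_rot: [-3.142, 0.0, -0.01]
wrist_force: [-0.7, 0.3, 0.0]
finger_gap: 65.7
finger_force: 0.0
```

apply_moves --moves '[[[0,0,0.05],[0,0,0],0.3],[[0,0,0.1],[0,0,0],0.3],[[0,0,0.1],[0,0,0],0.3],[[0,0,0.1],[0,0,0],0.3],[[0,0,0.1],[0,0,0],0.3]]'

```text
clock: 3.97
eef_pos: [445.6, -356.2, 23.9]
eef_rot: [-3.141, 0.0, -0.01]
wrist_force: [0.4, 0.5, 0.4]
finger_gap: 65.7
finger_force: 0.0
```

```bash
python3 - <<'E'
from h import *
s=manip.read_state(); print(s["finger_gap"],s["eef_pos"],s["wrist_force"])
for y in(-356-33,-356+33): print((proj((445,y,7),"scene")-[115,160])*7)
crop(115,200,160,240,7,"sc4.png","scene")
E
```

```text
65.67105043201329 [ 445.55160538 -356.18202789   23.87677538] [0.39015587 0.46764463 0.39377989]
[184.63152639 437.20373051]
[349.52737384 405.97293739]
```

View pics/sc4.png

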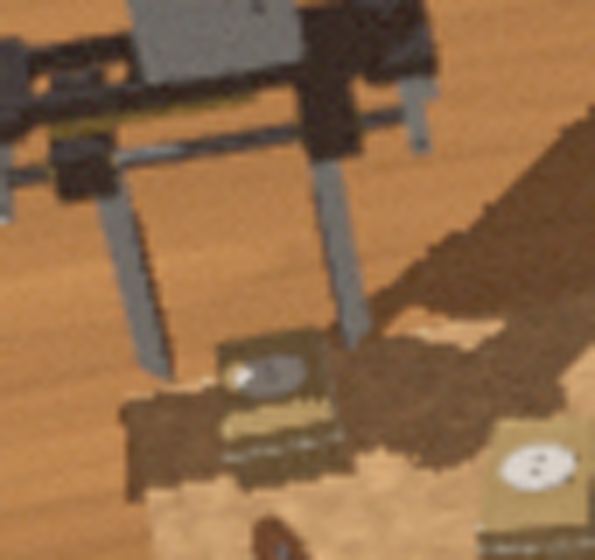

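The tips appear at crop (155,375) and (355,340), about 63 px (≈30 mm) above where the stated reach puts them. The top view puts the gripper at the right x, so the fingers must really end about 30 mm higher. I'll go down in guarded steps, watching the wrist force.

apply_moves --moves '[[[0,0,0.03],[0,0,0],0.3],[[0,0,0.06],[0,0,0],0.3],[[0,0,0.06],[0,0,0],0.3],[[0,0,0.06],[0,0,0],0.3]]'

```text
clock: 4.35
eef_pos: [445.3, -356.0, 8.5]
eef_rot: [-3.141, 0.001, -0.01]
wrist_force: [0.6, 0.1, 0.2]
finger_gap: 65.9
finger_force: 0.0
```

apply_moves --moves '[[[0,0,0.02],[0,0,0],0.3],[[0,0,0.02],[0,0,0],0.3],[[0,0,0.02],[0,0,0],0.3]]'

```text
clock: 4.6
eef_pos: [445.5, -356.1, 3.9]
eef_rot: [-3.141, 0.0, -0.01]
wrist_force: [-0.2, -0.2, 0.1]
finger_gap: 65.8
finger_force: 0.0
```

```bash
python3 - <<'E'
from h import *
s=manip.read_state(); print(s["finger_gap"],s["eef_pos"],s["wrist_force"])
im=viewer.camera("scene"); 
cv2.imwrite("pics/sc5.png",cv2.resize(im[160:240,115:200],None,fx=7,fy=7,interpolation=cv2.INTER_CUBIC))
E
```

```text
65.78522961110929 [ 445.49433719 -356.14941483    3.90692952] [-0.20475311 -0.23752518  0.12307521]
```

View pics/sc5.png

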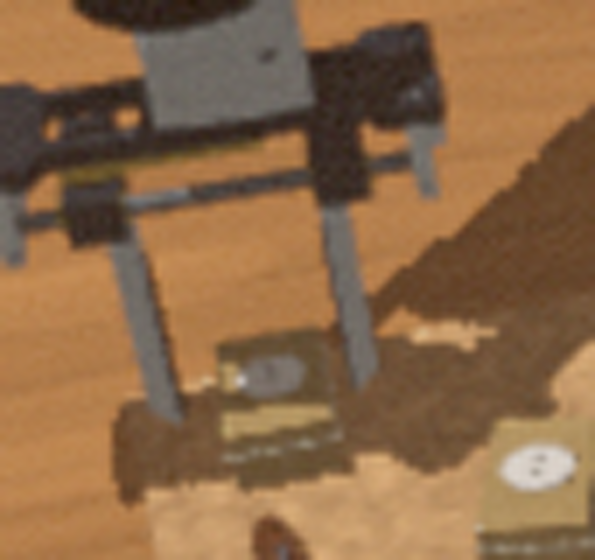

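At reported z=3.9 there is no contact, and the tips (165,420)/(368,385) correspond to z≈16. So the tips sit about 12.5 mm above the reported z, and x/y agree. I'll descend 8 mm more, then grip.

apply_moves --moves '[[[0.01,-0.01,0.02],[0,0,0],0.3],[[0.01,-0.01,0.032],[0,0,0],0.3],[[0.01,-0.01,0.032],[0,0,0],0.4],[[0.01,-0.01,0.032],[0,0,0],0.6],[[0.01,-0.01,0.032],[0,0,0],1],[[0.01,-0.01,0.032],[0,0,0],1],[[0.01,-0.01,0.032],[0,0,0],1],[[0.01,-0.01,0.032],[0,0,0],1],[[0.01,-0.01,0.032],[0,0,0],1],[[0.01,-0.01,0.032],[0,0,0],1]]' --squeeze 25

```text
clock: 5.48
eef_pos: [448.1, -353.8, -3.8]
eef_rot: [3.141, -0.0, -0.011]
wrist_force: [0.8, -0.1, 0.5]
finger_gap: 41.7
finger_force: 25.0
```

apply_moves --moves '[[[0,0,-0.1],[0,0,0],1],[[0,0,-0.2],[0,0,0],1],[[0,0,-0.3],[0,0,0],1],[[0,0,-0.4],[0,0,0],1],[[0,0,-0.44],[0,0,0],1],[[0,0,-0.44],[0,0,0],1]]'

```text
clock: 5.98
eef_pos: [448.9, -354.4, 108.2]
eef_rot: [3.139, -0.003, -0.01]
wrist_force: [-0.2, 0.9, -1.8]
finger_gap: 41.8
finger_force: 25.0
```

```bash
python3 d.py 450 385 105 2.3
```

```text
t 6.0 [ 448.9 -354.4  108.2] [179.9  -0.2  -0.6] gap 41.8
[-0.0265 -2.9577  0.0051] [ 0.0008 -0.0009 -0.0161]
```

apply_moves --moves '[[[0,-0.15,0],[0,0,0],1],[[0,-0.3,0],[0,0,0],1],[[0,-0.45,0],[0,0,0],1],[[0,-0.6,0],[0,0,0],1],[[0,-0.75,0],[0,0,0],1],[[0,-0.9,0],[0,0,0],1],[[-0.01,-0.986,0],[0,0,0],1]]'

```text
clock: 6.57
eef_pos: [447.2, -104.1, 104.4]
eef_rot: [-3.141, 0.002, -0.009]
wrist_force: [0.9, -0.7, -0.7]
finger_gap: 41.7
finger_force: 25.0
```

apply_moves --moves '[[[0,-0.15,0],[0,0,0],1],[[0,-0.3,0],[0,0,0],1],[[0,-0.45,0],[0,0,0],1],[[0,-0.6,0],[0,0,0],1],[[0,-0.75,0],[0,0,0],1],[[0,-0.9,0],[0,0,0],1],[[-0.01,-0.986,0],[0,0,0],1]]'

```text
clock: 7.15
eef_pos: [447.4, 142.1, 104.5]
eef_rot: [3.141, 0.002, -0.009]
wrist_force: [0.4, -1.4, -0.4]
finger_gap: 41.7
finger_force: 25.0
```

apply_moves --moves '[[[0,-0.15,0],[0,0,0],1],[[0,-0.3,0],[0,0,0],1],[[0,-0.45,0],[0,0,0],1],[[0,-0.6,0],[0,0,0],1],[[0,-0.75,0],[0,0,0],1],[[0,-0.9,0],[0,0,-0.016],1],[[-0.01,-0.986,0],[0,0,-0.016],1],[[-0.01,-0.986,0],[0,0,-0.016],1],[[-0.01,-0.986,0],[0,0,-0.016],1]]'

```text
clock: 7.9
eef_pos: [447.4, 386.0, 103.8]
eef_rot: [3.14, 0.002, 0.041]
wrist_force: [0.3, -0.2, -0.5]
finger_gap: 41.8
finger_force: 25.0
```

```bash
python3 d.py 450 385 105 2.3 450 385 5.5 2.3
```

```text
t 7.9 [447.4 386.  103.8] [1.799e+02 1.000e-01 2.400e+00] gap 41.8
[ 0.0103  0.0046 -0.0048] [0.0006 0.0008 0.0004]
[0.0113 0.0039 0.3932] [0.0006 0.0008 0.0004]
```

apply_moves --moves '[[[0.01,0.004,0.12],[0,0,0],1],[[0.01,0.004,0.24],[0,0,0],1],[[0.01,0.004,0.32],[0,0,0],1],[[0.01,0.004,0.37],[0,0,0],1],[[0.01,0.004,0.396],[0,0,0],1],[[0.01,0.004,0.396],[0,0,0],1],[[0.01,0.004,0.396],[0,0,0],1]]'

```text
clock: 8.48
eef_pos: [451.4, 384.8, 7.8]
eef_rot: [-3.141, -0.001, 0.039]
wrist_force: [0.3, -0.1, -0.6]
finger_gap: 41.7
finger_force: 25.0
```

apply_moves --moves '[[[0,0,0],[0,0,0],0.35],[[0,0,0],[0,0,0],0.35],[[0,0,0],[0,0,0],0.35],[[0,0,0],[0,0,0],0.35],[[0,0,-0.1],[0,0,0],0.35],[[0,0,-0.2],[0,0,0],0.35],[[0,0,-0.3],[0,0,0],0.35],[[0,0,-0.4],[0,0,0],0.35],[[0,0,-0.4],[0,0,0],0.35]]'

```text
clock: 9.23
eef_pos: [452.6, 386.3, 112.5]
eef_rot: [-3.137, -0.006, 0.04]
wrist_force: [0.5, 0.2, 0.3]
finger_gap: 61.0
finger_force: 0.0
```

```bash
python3 - <<'E'
from meas import *
show((324,470,174,284),4)
E
python3 d.py 543 -260 100 -13.6
```

```text
pearl [(array([399., 205.]), array([ 543.1, -259.6,   25.2,   24.8,   -1.2]))]
grey [(array([398., 205.]), array([ 548.9, -263.6,   25.9,   25. ,   -3.3])), (array([347., 206.]), array([ 547.5, -145.8,   67.6,   45.2,  -13.9]))]
brown [(array([440., 202.]), array([ 552.1, -357.6,   59.1,   17.8,    9.4]))]
lid [(array([399., 206.]), array([ 543.7, -259.8,   70.5,   41.5,  -12.8]))]
t 9.3 [451.9 385.7 109.9] [-179.8   -0.2    2.3] gap 60.9
[0.2609 2.5954 0.0334] [-0.0011 -0.0012  0.0883]
```

apply_moves --moves '[[[0,0.15,0],[0,0,0],0.3],[[0,0.3,0],[0,0,0],0.3],[[0,0.45,0],[0,0,0],0.3],[[0,0.6,0],[0,0,0],0.3],[[0,0.75,0],[0,0,0],0.3],[[0,0.9,0],[0,0,0],0.3],[[0,1,0],[0,0,0],0.3]]'

```text
clock: 9.87
eef_pos: [460.2, 132.4, 106.3]
eef_rot: [3.141, 0.001, 0.039]
wrist_force: [0.8, -0.1, 0.7]
finger_gap: 66.0
finger_force: 0.0
```

apply_moves --moves '[[[0.02,0.15,0],[0,0,0],0.3],[[0.04,0.3,0],[0,0,0],0.3],[[0.06,0.45,0],[0,0,0],0.3],[[0.08,0.6,0],[0,0,0],0.3],[[0.1,0.75,0],[0,0,0],0.3],[[0.12,0.9,0],[0,0,0.03],0.3],[[0.14,1,0],[0,0,0.06],0.3],[[0.14,1,0],[0,0,0.088],0.3]]'

```text
clock: 10.53
eef_pos: [505.8, -117.2, 106.1]
eef_rot: [3.141, 0.001, -0.245]
wrist_force: [-0.3, 0.8, 0.2]
finger_gap: 65.9
finger_force: 0.0
```

```bash
python3 d.py 543.5 -260 100 -13.3 543.5 -260 -4.5 -13.3
```

```text
t 10.5 [ 505.8 -117.2  106.1] [180.   0. -14.] gap 65.9
[0.2847 0.5174 0.0244] [ 0.0002  0.0002 -0.0041]
[0.285  0.5172 0.4424] [ 0.0002  0.0002 -0.0041]
```

apply_moves --moves '[[[0.07,0.13,0],[0,0,0],0.3],[[0.14,0.26,0],[0,0,0],0.3],[[0.21,0.39,0],[0,0,0],0.3],[[0.285,0.517,0.02],[0,0,-0.004],0.3],[[0.285,0.517,0.1],[0,0,-0.004],0.3],[[0.285,0.517,0.2],[0,0,-0.004],0.3],[[0.285,0.517,0.3],[0,0,-0.004],0.3],[[0.285,0.517,0.4],[0,0,-0.004],0.3],[[0.285,0.517,0.442],[0,0,-0.004],0.3],[[0.285,0.517,0.442],[0,0,-0.004],0.3],[[0.285,0.517,0.442],[0,0,-0.004],0.3]]'

```text
clock: 11.45
eef_pos: [544.7, -255.6, -3.3]
eef_rot: [-3.141, 0.001, -0.224]
wrist_force: [0.2, 0.0, -0.4]
finger_gap: 65.8
finger_force: 0.0
```

apply_moves --moves '[[[0,0,0],[0,0,0],1],[[0,0,0],[0,0,0],1],[[0,0,0],[0,0,0],1],[[0,0,0],[0,0,0],1],[[0,0,0],[0,0,0],1],[[0,0,0],[0,0,0],1],[[0,0,-0.1],[0,0,0],1],[[0,0,-0.2],[0,0,0],1],[[0,0,-0.3],[0,0,0],1],[[0,0,-0.4],[0,0,0],1],[[0,0,-0.44],[0,0,0],1],[[0,0,-0.44],[0,0,0],1]]'

```text
clock: 12.45
eef_pos: [545.6, -256.1, 108.8]
eef_rot: [3.141, -0.004, -0.224]
wrist_force: [0.7, 0.0, -0.4]
finger_gap: 41.8
finger_force: 25.0
```

```bash
python3 d.py 450 305 105 2.3
```

```text
t 12.4 [ 545.6 -256.1  108.8] [179.9  -0.2 -12.8] gap 41.8
[-0.8717 -2.1034  0.0099] [ 0.0005 -0.0011 -0.0841]
```

apply_moves --moves '[[[-0.1,-0.1,0],[0,0,0],1],[[-0.18,-0.23,0],[0,0,0],1],[[-0.25,-0.36,0],[0,0,0],1],[[-0.3,-0.5,0],[0,0,0],1],[[-0.35,-0.64,0],[0,0,0],1],[[-0.4,-0.78,0],[0,0,0],1],[[-0.44,-0.92,0],[0,0,0],1],[[-0.45,-1,0],[0,0,0],1]]'

```text
clock: 13.12
eef_pos: [489.0, 16.1, 105.0]
eef_rot: [3.142, 0.003, -0.223]
wrist_force: [0.3, -0.2, -0.5]
finger_gap: 41.6
finger_force: 25.0
```

apply_moves --moves '[[[-0.06,-0.14,0],[0,0,0],1],[[-0.12,-0.28,0],[0,0,0],1],[[-0.18,-0.42,0],[0,0,0],1],[[-0.24,-0.56,0],[0,0,0],1],[[-0.3,-0.7,0],[0,0,-0.03],1],[[-0.36,-0.84,0],[0,0,-0.06],1],[[-0.4,-1,0],[0,0,-0.084],1],[[-0.4,-1,0],[0,0,-0.084],1],[[-0.4,-1,0],[0,0,-0.084],1]]'

```text
clock: 13.87
eef_pos: [447.5, 280.2, 104.7]
eef_rot: [3.14, 0.002, 0.043]
wrist_force: [0.3, -0.4, -0.5]
finger_gap: 41.7
finger_force: 25.0
```

```bash
python3 d.py 450 305 105 2.3 450 305 4.5 2.3
```

```text
t 13.9 [447.5 280.2 104.7] [1.799e+02 1.000e-01 2.400e+00] gap 41.7
[ 0.0144 -0.0988 -0.0015] [0.0004 0.0008 0.0008]
[ 0.0153 -0.0992  0.4005] [0.0004 0.0008 0.0008]
```

apply_moves --moves '[[[0.015,-0.099,0.05],[0,0,0],1],[[0.015,-0.099,0.15],[0,0,0],1],[[0.015,-0.099,0.25],[0,0,0],1],[[0.015,-0.099,0.34],[0,0,0],1],[[0.015,-0.099,0.38],[0,0,0],1],[[0.015,-0.099,0.4],[0,0,0],1],[[0.015,-0.099,0.4],[0,0,0],1],[[0.015,-0.099,0.4],[0,0,0],1]]'

```text
clock: 14.53
eef_pos: [451.9, 303.4, 7.0]
eef_rot: [-3.141, -0.0, 0.038]
wrist_force: [0.2, 0.7, 0.2]
finger_gap: 41.6
finger_force: 25.0
```

apply_moves --moves '[[[0,0,0],[0,0,0],0.35],[[0,0,0],[0,0,0],0.35],[[0,0,0],[0,0,0],0.35],[[0,0,0],[0,0,0],0.35],[[0,0,-0.1],[0,0,0],0.35],[[0,0,-0.2],[0,0,0],0.35],[[0,0,-0.3],[0,0,0],0.35],[[0,0,-0.4],[0,0,0],0.35],[[0,0,-0.4],[0,0,0],0.35]]'

```text
clock: 15.28
eef_pos: [453.2, 305.0, 111.6]
eef_rot: [-3.138, -0.006, 0.04]
wrist_force: [0.5, 0.2, 0.6]
finger_gap: 61.1
finger_force: 0.0
```

```bash
python3 - <<'E'
from meas import *
show((324,470,174,284),4)
E
python3 d.py 547.5 -146 100 -13.6
```

```text
pearl []
grey [(array([347., 206.]), array([ 547.4, -145.8,   67.8,   45.2,  -13.9]))]
brown [(array([440., 202.]), array([ 551.8, -358.2,   59.1,   17.8,    9.6]))]
lid []
t 15.3 [452.5 304.6 109. ] [-179.9   -0.2    2.3] gap 61.5
[0.3079 1.8161 0.0335] [-0.0009 -0.0012  0.0882]
```

apply_moves --moves '[[[0.02,0.15,0],[0,0,0],0.3],[[0.04,0.3,0],[0,0,0],0.3],[[0.07,0.45,0],[0,0,0],0.3],[[0.1,0.6,0],[0,0,0],0.3],[[0.13,0.75,0],[0,0,0.03],0.3],[[0.16,0.9,0],[0,0,0.06],0.3],[[0.18,1,0],[0,0,0.088],0.3],[[0.18,1,0],[0,0,0.088],0.3]]'

```text
clock: 16.0
eef_pos: [506.6, 52.1, 105.6]
eef_rot: [3.141, 0.001, -0.246]
wrist_force: [0.9, 1.1, 0.5]
finger_gap: 65.8
finger_force: 0.0
```

```bash
python3 d.py 547.5 -146 100 -13.6 547.5 -146 -6.5 -13.6
```

```text
t 16.0 [506.6  52.1 105.6] [ 1.80e+02  1.00e-01 -1.41e+01] gap 65.8
[0.3516 0.7286 0.0226] [ 0.0003  0.0003 -0.0028]
[0.3519 0.7282 0.4486] [ 0.0003  0.0003 -0.0028]
```

apply_moves --moves '[[[0.06,0.14,0],[0,0,0],0.3],[[0.12,0.28,0],[0,0,0],0.3],[[0.18,0.42,0],[0,0,0],0.3],[[0.26,0.56,0],[0,0,0],0.3],[[0.35,0.7,0],[0,0,-0.003],0.3],[[0.352,0.728,0.05],[0,0,-0.003],0.3],[[0.352,0.728,0.17],[0,0,-0.003],0.3],[[0.352,0.728,0.29],[0,0,-0.003],0.3],[[0.352,0.728,0.39],[0,0,-0.003],0.3],[[0.352,0.728,0.448],[0,0,-0.003],0.3],[[0.352,0.728,0.448],[0,0,-0.003],0.3],[[0.352,0.728,0.448],[0,0,-0.003],0.3]]'

```text
clock: 17.0
eef_pos: [548.7, -140.9, -6.2]
eef_rot: [-3.141, 0.002, -0.226]
wrist_force: [0.0, 0.6, -0.0]
finger_gap: 66.1
finger_force: 0.0
```

apply_moves --moves '[[[0,0.003,0],[0,0,0],1],[[0,0.003,0],[0,0,0],1],[[0,0.003,0],[0,0,0],1],[[0,0.003,0],[0,0,0],1],[[0,0.003,0],[0,0,0],1],[[0,0.003,0],[0,0,0],1],[[0,0,-0.1],[0,0,0],1],[[0,0,-0.2],[0,0,0],1],[[0,0,-0.3],[0,0,0],1],[[0,0,-0.4],[0,0,0],1],[[0,0,-0.44],[0,0,0],1],[[0,0,-0.44],[0,0,0],1]]'

```text
clock: 18.0
eef_pos: [550.2, -142.0, 106.8]
eef_rot: [3.141, -0.004, -0.227]
wrist_force: [-0.6, 0.2, -0.2]
finger_gap: 44.6
finger_force: 25.0
```

```bash
python3 d.py 487 225 105 2.3
```

```text
t 18.0 [ 550.2 -142.   106.8] [180.   -0.2 -13. ] gap 44.6
[-0.5771 -1.3732  0.0045] [ 0.0003 -0.0013 -0.0851]
```

apply_moves --moves '[[[-0.1,-0.1,0],[0,0,0],1],[[-0.18,-0.23,0],[0,0,0],1],[[-0.25,-0.36,0],[0,0,0],1],[[-0.3,-0.5,0],[0,0,0],1],[[-0.35,-0.64,0],[0,0,-0.03],1],[[-0.4,-0.78,0],[0,0,-0.06],1],[[-0.45,-0.9,0],[0,0,-0.085],1],[[-0.45,-0.9,0],[0,0,-0.085],1]]'

```text
clock: 18.67
eef_pos: [488.6, 107.1, 102.9]
eef_rot: [-3.141, 0.002, 0.049]
wrist_force: [-0.0, 0.4, -0.3]
finger_gap: 44.7
finger_force: 25.0
```

```bash
python3 d.py 487 225 105 2.3 487 225 2.5 2.3
```

```text
t 18.7 [488.6 107.1 102.9] [-1.8e+02  1.0e-01  2.8e+00] gap 44.7
[ 0.0168 -0.4712 -0.0082] [-0.0002  0.0008  0.0027]
[ 0.0177 -0.471   0.4018] [-0.0002  0.0008  0.0027]
```

apply_moves --moves '[[[0,-0.15,0],[0,0,0],1],[[0.01,-0.3,0],[0,0,0],1],[[0.017,-0.44,0],[0,0,0],1],[[0.017,-0.475,0.02],[0,0,0],1],[[0.017,-0.475,0.12],[0,0,0],1],[[0.017,-0.475,0.22],[0,0,0],1],[[0.017,-0.475,0.32],[0,0,0],1],[[0.017,-0.475,0.38],[0,0,0],1],[[0.017,-0.475,0.4],[0,0,0],1],[[0.017,-0.475,0.402],[0,0,0],1],[[0.017,-0.475,0.402],[0,0,0],1],[[0.017,-0.475,0.402],[0,0,0],1]]'

```text
clock: 19.67
eef_pos: [489.9, 221.4, 4.1]
eef_rot: [3.142, -0.0, 0.039]
wrist_force: [0.4, -0.6, -0.9]
finger_gap: 45.2
finger_force: 25.0
```

apply_moves --moves '[[[0,0,0],[0,0,0],0.36],[[0,0,0],[0,0,0],0.36],[[0,0,0],[0,0,0],0.36],[[0,0,0],[0,0,0],0.36],[[0,0,-0.1],[0,0,0],0.36],[[0,0,-0.2],[0,0,0],0.36],[[0,0,-0.3],[0,0,0],0.36],[[0,0,-0.4],[0,0,0],0.36],[[0,0,-0.4],[0,0,0],0.36]]'

```text
clock: 20.42
eef_pos: [491.8, 222.5, 109.0]
eef_rot: [-3.139, -0.007, 0.04]
wrist_force: [1.3, -0.1, 0.7]
finger_gap: 60.0
finger_force: 0.0
```

```bash
python3 - <<'E'
from meas import *
show((324,470,174,284),4)
E
python3 d.py 552 -358 100 9.5
```

```text
pearl []
grey []
brown [(array([440., 203.]), array([ 551.8, -357.9,   59.1,   17.3,    9.4]))]
lid []
t 20.5 [490.9 222.2 106.5] [-179.9   -0.3    2.3] gap 60.5
[0.1516 2.3287 0.0233] [-0.0004 -0.0014 -0.0401]
```

apply_moves --moves '[[[0,0.15,0],[0,0,0],0.4],[[0,0.3,0],[0,0,0],0.4],[[0,0.45,0],[0,0,0],0.4],[[0,0.6,0],[0,0,0],0.4],[[0,0.75,0],[0,0,0],0.4],[[0,0.9,0],[0,0,0],0.4],[[0,1,0],[0,0,0],0.4]]'

```text
clock: 21.05
eef_pos: [499.1, -30.8, 103.1]
eef_rot: [3.142, 0.001, 0.039]
wrist_force: [-0.1, 0.7, 0.3]
finger_gap: 56.3
finger_force: 0.0
```

apply_moves --moves '[[[0.02,0.15,0],[0,0,0],0.4],[[0.05,0.3,0],[0,0,0],0.4],[[0.08,0.45,0],[0,0,0],0.4],[[0.1,0.6,0],[0,0,0],0.4],[[0.12,0.75,0],[0,0,-0.02],0.4],[[0.14,0.9,0],[0,0,-0.04],0.4],[[0.14,1,0],[0,0,-0.04],0.4],[[0.14,1,0],[0,0,-0.04],0.4]]'

```text
clock: 21.72
eef_pos: [543.8, -280.6, 102.4]
eef_rot: [-3.141, 0.001, 0.162]
wrist_force: [-1.2, -0.2, -0.1]
finger_gap: 56.6
finger_force: 0.0
```

```bash
python3 - <<'E'
from meas import *
show((324,470,174,284),4)
E
python3 d.py 552 -358 100 9.5 552 -358 -6 9.5
```

```text
pearl []
grey [(array([419., 178.]), array([ 607.3, -315. ,   20.6,   17.5,  -33.2]))]
brown []
lid []
t 21.8 [ 543.8 -278.2  102.3] [-1.799e+02  1.000e-01  9.300e+00] gap 56.3
[-0.0193  0.3202  0.009 ] [-0.0004  0.0005 -0.0011]
[-0.0186  0.3207  0.433 ] [-0.0004  0.0005 -0.0011]
```

apply_moves --moves '[[[-0.01,0.15,0],[0,0,0],0.4],[[-0.019,0.3,0],[0,0,0],0.4],[[-0.022,0.326,0.04],[0,0,0],0.4],[[-0.022,0.326,0.15],[0,0,0],0.4],[[-0.022,0.326,0.26],[0,0,0],0.4],[[-0.022,0.326,0.36],[0,0,0],0.4],[[-0.022,0.326,0.41],[0,0,0],0.4],[[-0.022,0.326,0.433],[0,0,0],0.4],[[-0.022,0.326,0.433],[0,0,0],0.4],[[-0.022,0.326,0.433],[0,0,0],0.4]]'

```text
clock: 22.6
eef_pos: [553.3, -357.7, -3.0]
eef_rot: [3.141, -0.001, 0.166]
wrist_force: [0.4, 0.3, 1.0]
finger_gap: 56.4
finger_force: 0.0
```

apply_moves --moves '[[[0,0,0],[0,0,0],1],[[0,0,0],[0,0,0],1],[[0,0,0],[0,0,0],1],[[0,0,0],[0,0,0],1],[[0,0,0],[0,0,0],1],[[0,0,0],[0,0,0],1],[[0,0,0],[0,0,0],1],[[0,0,0],[0,0,0],1],[[0,0,0],[0,0,0],1],[[0,0,0],[0,0,0],1]]'

```text
clock: 23.43
eef_pos: [552.7, -357.8, -4.0]
eef_rot: [3.141, -0.0, 0.165]
wrist_force: [-1.0, -0.1, 2.6]
finger_gap: 17.6
finger_force: 25.0
```

apply_moves --moves '[[[0,0,-0.1],[0,0,0],1],[[0,0,-0.2],[0,0,0],1],[[0,0,-0.3],[0,0,0],1],[[0,0,-0.4],[0,0,0],1],[[0,0,-0.44],[0,0,0],1],[[0,0,-0.44],[0,0,0],1]]'

```text
clock: 23.93
eef_pos: [553.5, -358.4, 108.2]
eef_rot: [3.139, -0.003, 0.165]
wrist_force: [0.8, 0.1, -1.0]
finger_gap: 17.4
finger_force: 25.0
```

```bash
python3 d.py 570 237 105 2.3
```

```text
t 23.9 [ 553.5 -358.4  108.2] [179.8  -0.2   9.5] gap 17.4
[ 0.4571 -2.3381  0.0076] [ 0.0008 -0.001   0.0399]
```

apply_moves --moves '[[[0,-0.15,0],[0,0,0],1],[[0,-0.3,0],[0,0,0],1],[[0.02,-0.45,0],[0,0,0],1],[[0.05,-0.6,0],[0,0,0],1],[[0.08,-0.75,0],[0,0,0],1],[[0.12,-0.9,0],[0,0,0],1],[[0.14,-1,0],[0,0,0],1]]'

```text
clock: 24.52
eef_pos: [545.2, -102.2, 104.0]
eef_rot: [-3.14, 0.002, 0.167]
wrist_force: [0.9, -0.7, -0.9]
finger_gap: 17.4
finger_force: 25.0
```

apply_moves --moves '[[[0.02,-0.15,0],[0,0,0],1],[[0.05,-0.3,0],[0,0,0],1],[[0.08,-0.45,0],[0,0,0],1],[[0.12,-0.6,0],[0,0,0],1],[[0.16,-0.75,0],[0,0,0.02],1],[[0.2,-0.9,0],[0,0,0.04],1],[[0.22,-1,0],[0,0,0.04],1],[[0.22,-1,0],[0,0,0.04],1]]'

```text
clock: 25.18
eef_pos: [558.0, 154.4, 103.7]
eef_rot: [-3.141, 0.002, 0.044]
wrist_force: [-0.3, 0.2, 0.0]
finger_gap: 18.1
finger_force: 25.0
```

```bash
python3 d.py 570 237 105 2.3 570 237 4 2.3
```

```text
t 25.2 [558.  154.4 103.7] [-1.8e+02  1.0e-01  2.5e+00] gap 18.1
[ 0.0623 -0.328  -0.0053] [-0.0001  0.0008  0.0011]
[ 0.0633 -0.3279  0.3987] [-0.0001  0.0008  0.0011]
```

apply_moves --moves '[[[0.03,-0.14,0],[0,0,0],1],[[0.06,-0.29,0],[0,0,0],1],[[0.062,-0.33,0.04],[0,0,0],1],[[0.062,-0.33,0.14],[0,0,0],1],[[0.062,-0.33,0.24],[0,0,0],1],[[0.062,-0.33,0.33],[0,0,0],1],[[0.062,-0.33,0.38],[0,0,0],1],[[0.062,-0.33,0.398],[0,0,0],1],[[0.062,-0.33,0.398],[0,0,0],1],[[0.062,-0.33,0.398],[0,0,0],1]]'

```text
clock: 26.02
eef_pos: [571.4, 232.8, 6.3]
eef_rot: [3.142, 0.0, 0.039]
wrist_force: [0.3, -0.3, 0.6]
finger_gap: 17.9
finger_force: 25.0
```

apply_moves --moves '[[[0,0,0],[0,0,0],0.6],[[0,0,0],[0,0,0],0.6],[[0,0,0],[0,0,0],0.6],[[0,0,0],[0,0,0],0.6],[[0,0,-0.1],[0,0,0],0.6],[[0,0,-0.2],[0,0,0],0.6],[[0,0,-0.3],[0,0,0],0.6],[[0,0,-0.4],[0,0,0],0.6],[[0,0,-0.4],[0,0,0],0.6]]'

```text
clock: 26.77
eef_pos: [573.3, 234.0, 111.8]
eef_rot: [-3.139, -0.007, 0.04]
wrist_force: [0.5, -0.0, 1.0]
finger_gap: 37.5
finger_force: 0.0
```

apply_moves --moves '[[[0,0.15,0],[0,0,0],0.5],[[0,0.3,0],[0,0,0],0.5],[[-0.1,0.45,0],[0,0,0],0.5],[[-0.2,0.6,0],[0,0,0],0.5],[[-0.3,0.75,0],[0,0,0],0.5],[[-0.4,0.9,0],[0,0,0],0.5],[[-0.5,1,0],[0,0,0],0.5],[[-0.6,1,0],[0,0,0],0.5],[[-0.6,1,0],[0,0,0],0.5]]'

```text
clock: 27.52
eef_pos: [427.5, -24.0, 105.7]
eef_rot: [-3.141, 0.002, 0.037]
wrist_force: [-0.4, 0.2, 0.1]
finger_gap: 47.0
finger_force: 0.0
```

```bash
python3 - <<'E'
from h import *
a=viewer.camera("top"); 
cv2.imwrite("pics/b2.png",cv2.resize(a[110:294,92:312],None,fx=3.2,fy=3.2,interpolation=cv2.INTER_CUBIC))
print(manip.read_state()["eef_pos"])
E
```

```text
[429.84137464 -23.2876018  106.36943757]
```

View pics/b2.png

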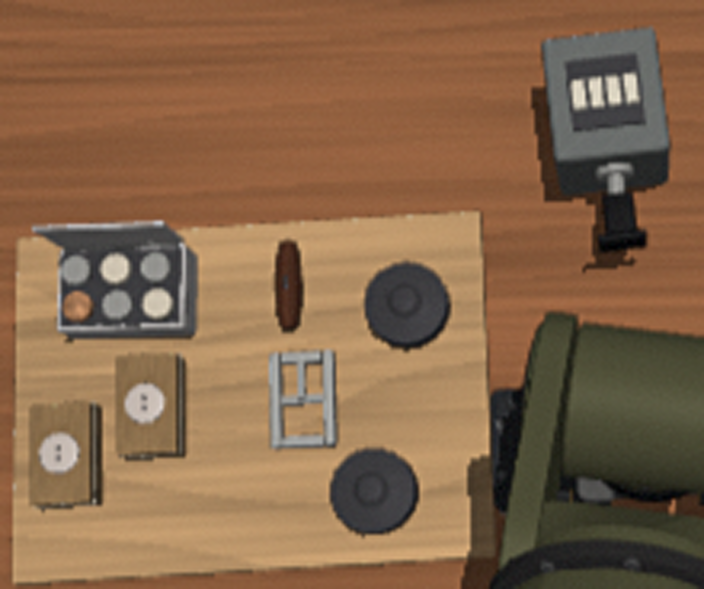

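All four pieces are on the board. The middle box (crop (145,403)) has been knocked toward the bobbin box, so I'll measure that gap and the knob.

```bash
python3 - <<'E'
from meas import *
f=lambda x,y,z:cast((92+(x-1)/3.2,110+(y-1)/3.2),z).round(1)
print("boxes far edge",f(117,355,40),f(183,353,40),"pearls",f(145,403,43),f(58,454,43),"boxA corners",f(30,402,40),f(90,402,40))
print("bobbin front base",f(195,336,12),"tops",f(58,328,54),f(185,328,54),f(183,240,54))
print("toggle ends",f(288,242,22),f(289,330,22),"buckle",f(272,352,24),f(335,446,24))
print("weights",f(407,303,43),f(375,490,43))
im=viewer.camera("top"); v=im.max(2)
m=(v<45).astype(np.uint8); m[:165]=0; m[195:]=0; m[:,:275]=0; m[:,300:]=0
for c in cv2.findContours(m,cv2.RETR_EXTERNAL,cv2.CHAIN_APPROX_NONE)[0]:
    if cv2.contourArea(c)>15: print("knob px",cv2.boundingRect(c))
print("flange outer top edge",f(598,235,77),f(645,230,77),"grip",f(606,200,71),f(634,197,71))
g=lambda x,y,z:f(x,y,z)
print("counter top",g(543,43,90),g(654,30,90),g(668,150,90),g(560,163,90))
E
```

```text
boxes far edge [519.8 346.7  40. ] [520.3 300.3  40. ] pearls [485.1 324.8  43. ] [450.7 383.8  43. ] boxA corners [487.8 406.3  40. ] [487.  364.3  40. ]
bobbin front base [537.5 300.2  12. ] tops [537.2 384.   54. ] [535.4 295.4  54. ] [598.2 299.   54. ]
toggle ends [603.1 232.3  22. ] [538.6 230.2  22. ] buckle [522.6 241.5  24. ] [454.8 195.6  24. ]
weights [552.2 143.   43. ] [421.9 164.   43. ]
knob px (288, 165, 12, 4)
knob px (275, 165, 19, 24)
flange outer top edge [589.8   7.7  77. ] [592.6 -24.5  77. ] grip [616.    1.9  71. ] [617.7 -17.4  71. ]
counter top [723.8  43.3  90. ] [731.4 -33.5  90. ] [645.1 -41.2  90. ] [637.5  32.4  90. ]
```

Box B is at (485,325). Its gaps are 16 mm to the bobbin box and 18 mm to box A, so everything lies free. The knob centre is at about (608,-7), counter yaw about 6°.

```bash
python3 d.py 560 -12 110 6 608 -7 100 6 608 -7 37 6
```

```text
t 27.6 [431.3 -22.8 106.7] [ 1.8e+02 -1.0e-01  2.2e+00] gap 46.8
[ 0.5162 -0.0233 -0.0128] [ 0.     -0.0003 -0.021 ]
[ 0.7088 -0.0358  0.0274] [ 0.     -0.0003 -0.021 ]
[ 0.7085 -0.0359  0.2794] [ 0.     -0.0003 -0.021 ]
```

apply_moves --moves '[[[0.14,-0.01,0],[0,0,0],0.4],[[0.28,-0.02,0],[0,0,-0.021],0.4],[[0.42,-0.02,0],[0,0,-0.021],0.4],[[0.56,-0.03,0],[0,0,-0.021],0.4],[[0.69,-0.036,0.02],[0,0,-0.021],0.4],[[0.7,-0.036,0.027],[0,0,-0.021],0.4],[[0.7,-0.036,0.027],[0,0,-0.021],0.4],[[0.7,-0.036,0.027],[0,0,-0.021],0.4],[[0.7,-0.036,0.027],[0,0,-0.021],0.4]]'

```text
clock: 28.37
eef_pos: [605.4, -6.3, 99.7]
eef_rot: [-3.142, 0.0, 0.106]
wrist_force: [-0.2, -0.5, 0.2]
finger_gap: 56.3
finger_force: 0.0
```

```bash
python3 d.py 608 -7 100 6 608 -7 37 6
```

```text
t 28.4 [605.4  -6.3  99.7] [-180.     0.     6.1] gap 56.3
[ 0.01    0.0041 -0.0011] [-0.      0.      0.0004]
[0.01   0.0041 0.2509] [-0.      0.      0.0004]
```

apply_moves --moves '[[[0.012,0.004,0.08],[0,0,0],0.4],[[0.012,0.004,0.16],[0,0,0],0.4],[[0.012,0.004,0.22],[0,0,0],0.4],[[0.012,0.004,0.25],[0,0,0],0.4],[[0.012,0.004,0.25],[0,0,0],0.4],[[0.012,0.004,0.25],[0,0,0],0.4]]'

```text
clock: 28.87
eef_pos: [609.1, -7.2, 38.0]
eef_rot: [3.141, -0.001, 0.106]
wrist_force: [-0.3, -0.6, 0.1]
finger_gap: 56.3
finger_force: 0.0
```

apply_moves --moves '[[[0,0,0],[0,0,0],1],[[0,0,0],[0,0,0],1],[[0,0,0],[0,0,0],1],[[0,0,0],[0,0,0],1],[[0,0,0],[0,0,0],1],[[0,0,0],[0,0,0],1],[[0,0,0],[0,0,0],1],[[0,0,0],[0,0,0],1],[[0,0,0],[0,0,0],1]]' --squeeze 40

```text
clock: 29.62
eef_pos: [608.9, -5.9, 37.3]
eef_rot: [-3.14, 0.0, 0.106]
wrist_force: [-1.5, 8.8, 2.9]
finger_gap: 21.5
finger_force: 40.0
```

```bash
python3 - <<'E'
from h import *
s=manip.read_state(); print(s["finger_gap"],s["finger_force"],s["eef_pos"],s["wrist_force"])
crop(235,345,160,270,5,"knob1.png","scene")
E
```

```text
21.50344648234975 40.003706216812134 [608.85335857  -5.91957978  37.30613969] [-1.51873977  8.79700059  2.86807902]
```

View pics/knob1.png

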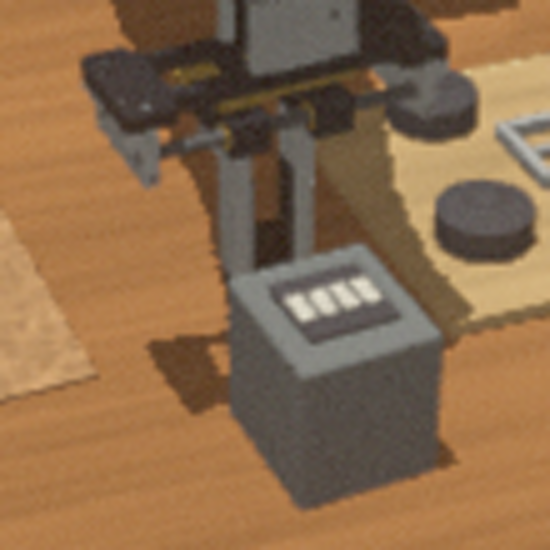

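The fingers hold the knob (gap 21.5 mm, 40 N). Pulling out now.

apply_moves --moves '[[[-0.02,-0.005,0],[0,0,0],1],[[-0.05,-0.005,0],[0,0,0],1],[[-0.08,-0.005,0],[0,0,0],1],[[-0.11,-0.005,0],[0,0,0],1],[[-0.14,-0.005,0],[0,0,0],1],[[-0.155,-0.005,0],[0,0,0],1],[[-0.164,-0.005,0],[0,0,0],1],[[-0.166,-0.005,0],[0,0,0],1],[[-0.166,-0.005,0],[0,0,0],1],[[-0.166,-0.005,0],[0,0,0],1]]'

```text
clock: 30.5
eef_pos: [568.9, -10.0, 37.4]
eef_rot: [-3.141, -0.005, 0.105]
wrist_force: [17.4, 5.5, -8.9]
finger_gap: 21.5
finger_force: 40.0
```

```bash
python3 - <<'E'
from h import *
s=manip.read_state(); print(s["finger_gap"],s["finger_force"],s["eef_pos"],s["wrist_force"])
E
```

```text
21.540590596471638 40.001585483551025 [568.94090281 -10.02145973  37.40355272] [17.38319292  5.53947589 -8.8679464 ]
```

apply_moves --moves '[[[0,0,0],[0,0,0],1],[[0,0,0],[0,0,0],1],[[0,0,0],[0,0,0],1],[[0,0,0],[0,0,0],1],[[0,0,0],[0,0,0],1],[[0,0,0],[0,0,0],1],[[0,0,0],[0,0,0],1],[[0,0,0],[0,0,0],1],[[0,0,0],[0,0,0],1],[[0,0,0],[0,0,0],1],[[0,0,0],[0,0,0],1],[[0,0,0],[0,0,0],1]]'

```text
clock: 31.5
eef_pos: [568.9, -10.0, 37.4]
eef_rot: [-3.141, -0.005, 0.106]
wrist_force: [17.3, 4.6, -9.5]
finger_gap: 21.8
finger_force: 40.0
```

```bash
python3 - <<'E'
from h import *
s=manip.read_state(); print(s["finger_gap"],s["finger_force"],s["eef_pos"],s["wrist_force"])
E
```

```text
21.821890579852468 40.00151753425598 [568.91937977  -9.98116953  37.39225408] [17.25566988  4.61337278 -9.54657047]
```

Still at the stop after more than 1 s, with the pull steady. Now I'll release, retreat upward and look.

apply_moves --moves '[[[0,0,0],[0,0,0],0.2],[[0,0,0],[0,0,0],0.2],[[0,0,0],[0,0,0],0.2],[[0,0,0],[0,0,0],0.2],[[0,0,0],[0,0,0],0.2],[[0,0,0],[0,0,0],0.2],[[0,0,0],[0,0,0],0.2],[[0,0,0],[0,0,0],0.2],[[0,0,0],[0,0,0],0.2],[[0,0,0],[0,0,0],0.2]]'

```text
clock: 32.33
eef_pos: [567.5, -10.3, 37.1]
eef_rot: [-3.142, 0.0, 0.106]
wrist_force: [-0.6, -0.0, 0.3]
finger_gap: 75.1
finger_force: 0.0
```

apply_moves --moves '[[[0,0,-0.1],[0,0,0],0.2],[[0,0,-0.2],[0,0,0],0.2],[[0,0,-0.3],[0,0,0],0.2],[[-0.1,0,-0.3],[0,0,0],0.2],[[-0.2,0,-0.3],[0,0,0],0.2],[[-0.35,0.1,-0.3],[0,0,0],0.2],[[-0.5,0.2,-0.3],[0,0,0],0.2],[[-0.6,0.3,-0.3],[0,0,0],0.2],[[-0.6,0.3,-0.3],[0,0,0],0.2],[[-0.6,0.3,-0.3],[0,0,0],0.2]]'

```text
clock: 33.17
eef_pos: [425.7, -101.9, 112.6]
eef_rot: [3.141, -0.001, 0.103]
wrist_force: [0.7, 1.3, 0.7]
finger_gap: 75.3
finger_force: 0.0
```

```bash
python3 - <<'E'
from h import *
a=viewer.camera("top"); b=cv2.imread("pics/top0.png")
cv2.imwrite("pics/b3.png",cv2.resize(a[110:294,92:312],None,fx=3.2,fy=3.2,interpolation=cv2.INTER_CUBIC))
print("knob area diff",cv2.absdiff(a,b)[115:192,262:302].max(), "weights diff",[float(cv2.absdiff(a,b)[y-12:y+12,x-12:x+12].mean()) for x,y in((219,205),(209,263),(140,200))])
E
```

```text
knob area diff 22 weights diff [6.392361111111111, 6.260416666666667, 9.791666666666666]
```

View pics/b3.png

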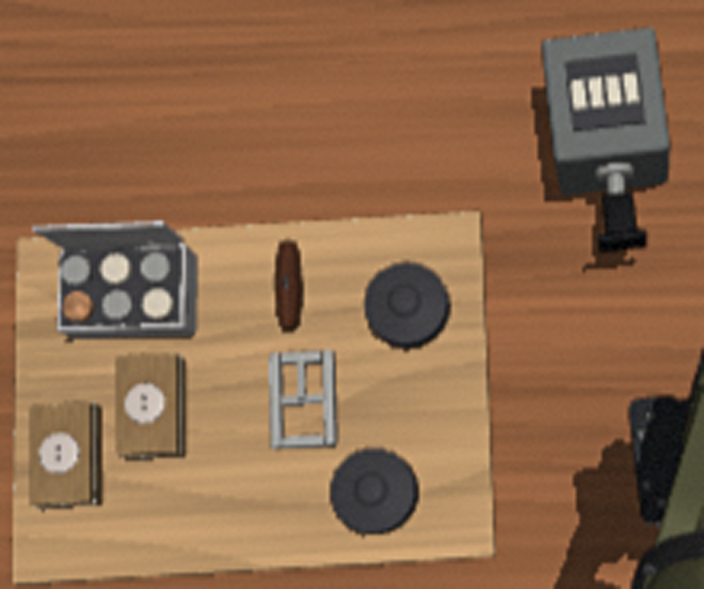

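The knob is back home, unchanged from the start picture. All four pieces lie apart on the board, and the weights and bobbin box are where they were. Handing in.

```bash
python3 -c "
from cell import manip
print(manip.sign_off())"
```

```text
the job is handed in; nothing more can be done
None
```

I laid all four pieces (two button boxes, the buckle and the toggle) clear of each other on the board, held the knob at its stop for over a second and let it run home, then handed in the job; no verdict came back.

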